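Tip the punching block over and bed it in the corner of the punching board

TASK

Get the board ready for punching gaskets: the wooden punching block is standing on end on the board; without lifting it, tip it over towards the end fence so that it lies flat with its scarred face up. Then slide it sideways until its long side presses firmly against the side stop, and push it on along the stop until its end presses firmly against the end fence, so that it sits square and tight in the corner. Lean on it steadily for a moment at each stop but never shove it hard against them, leave everything else on the bench where it is, and let go.

Things in the scene. Friction and masses are not known exactly. Their poses are not given: they have to be found in the camera images.
- block: Wooden block 45 mm thick (its x), 110 wide (y), 180 long (z), 0.5-0.9 kg, standing on end. Origin: centre of that end; z up along its length. The broad face on its -x side, facing the robot, has dark ring scars and must finish up. Sliding takes 2 to 7 N, more when it is also borne down on, and that comes off what a push brings to bear; 8 to 15 N on a strip, held half a second, is firm, over 25 N is a shove.
- block_mid (a point): Centre of the block's volume, 90 mm from each end; axes as the block's.
- block_top (a point): Centre of the block's other end (the upper one while it stands, 180 mm from the origin): this end goes against the end fence; axes as the block's.
- board: Fixed plywood board 340 mm (x) by 300 (y) by 18 thick. Origin: centre of its underside, on the bench; x points away from the robot to the end fence, y left to the side stop, z up. Home, the block lies with its length along x, and its centre is at x 50, y 65, z 40.5 mm here.
- fence: End fence: dark wooden strip 30 mm thick by 300 mm long by 32 mm high screwed along the board's far edge, axes as the board's. Origin: middle of the foot of the face that looks to the block, at x = 140 mm, y = 0, z = 18 mm of the board.
- side_stop: Side stop: dark wooden strip 215 mm long by 30 mm thick by 32 mm high screwed along the board's left edge, axes as the board's. Origin: middle of the foot of the face that looks to the block, at x = 30 mm, y = 120 mm, z = 18 mm of the board; it reaches from x = -77 to 138 mm.
- ring_small: Bystander: black rubber ring, 42 mm across, 4 mm thick, lying on the board's near right corner. Origin: centre of its underside.
- ring_big: Bystander: black rubber ring, 52 mm across, 5 mm thick, lying on the board's far right corner. Origin: centre of its underside.
- disc: Bystander: black rubber disc, 44 mm across, 5 mm thick, on the bench left of the board's far end. Origin: centre of its underside.
- sheet: Bystander: black rubber sheet 200 by 120 by 4 mm with two round holes, on the bench left of the board. Origin: centre of its underside; its x along the long side.
- mallet: Bystander: mallet with a white head (52 mm across, 90 mm long) and a 210 mm wooden handle, lying on the bench right of the board, 52 mm high. Its x points from the handle to the head; the origin lies on the bench 30 mm behind the head's middle.
- punch: Bystander: steel hollow punch, 100 mm high, 32 mm across, standing on the bench right of the board's far end. Origin: centre of its underside.
- oil: Bystander: yellow bottle with a red cap, 150 mm high, 52 mm across, standing on the bench nearer than the sheet, left of the board. Origin: centre of its underside.
- tin: Bystander: round tin, 100 mm high, 74 mm across, standing on the bench right of the mallet. Origin: centre of its underside.
Mind the look-alikes: they are no part of the job. There is more than one size of the block; the one meant has the size given above.

How it is judged (in metres and radians):
On the way, in this order (a step that is already met when the one before it is completed fails the run):
1. the block lies flat on the board, scarred face up, its top end towards the end fence (angle between block's own x axis and vertical above 3.08 rad and z of block_mid in the frame of board below 0.044 m and linear speed of block below 0.05 m/s and angle between the z axis of block and the x axis of board, either way round below 0.6 rad and x of block_top in the frame of board above 0.03 m), for 0.3 s.
2. it is pressed against the side stop with more than 6 N for 0.3 s (angle between block's own x axis and vertical above 3.08 rad and z of block_mid in the frame of board below 0.044 m and contact force between block and side_stop above 6 N), for 0.3 s.
3. it is pressed against the end fence with more than 6 N for 0.3 s (angle between block's own x axis and vertical above 3.08 rad and z of block_mid in the frame of board below 0.044 m and contact force between block and fence above 6 N), for 0.3 s.
At the end, for the whole second after the job is handed in: The block rests flat on the board, scarred face up, within 2.5 mm of both the end fence and the side stop and square to them within 0.03 rad, at rest and released (angle between block's own x axis and vertical above 3.08 rad and z of block_mid in the frame of board below 0.044 m and x of block_top in the frame of board above 0.1375 m and y of block_mid in the frame of board above 0.0625 m and angle between the z axis of block and the x axis of board, either way round below 0.03 rad and linear speed of block below 0.01 m/s); the robot touches nothing.
It fails at once if the block is lifted (its centre rises more than 17 mm above its standing height) (height (world z) of block_mid above 0.125 m).
It fails at once if the block is shoved against the end fence or the side stop with more than 25 N (contact force between block and fence above 25 N or contact force between block and side_stop above 25 N).
It fails at once if a bystander is moved by more than 15 mm (distance of any of ring_small, ring_big, disc, sheet, mallet, punch, oil, tin from where it was at the start of the episode above 0.015 m).
It also fails if it takes over 72 s, if anything falls off the work surface, if the arm or the gripper's body presses on something with over 40 N, if the wrist force passes 120 N, or if a joint passes its speed limit or range.

ROBOT

A 6-joint arm with a two-finger parallel gripper is mounted at the origin on the work surface. World frame = base frame: x ahead of the robot, y to its left, z up, the work surface at z = 0. Lengths are in mm, angles in rad, forces in N, time in s.
With the tool pointing down it reaches from about 325 to 875 mm from the base axis. Payload 4.4 kg.
Tool frame: the origin (TCP) lies on the centre line of the jaws, within the pads' length; the fingertips stand ahead of it and the grasp point (between the pads) lies 6 mm ahead of it (ctrl.tcp_to_tips is the z of the fingertips in the tool frame, in mm); z points along the fingers, y is the direction in which the jaws open and shut (so a half turn about z gives the same grasp; the last joint's range is limited). The gripper opens to 85 mm and grips with 20 to 120 N. Pads are 22 mm wide; open, the fingers measure 114 mm over their backs; the gripper's body (76 mm by 85 mm) begins 54 mm behind the grasp point. The pads swing forward as they close: fully open they stand 13 mm farther back than shut.
Start: joints at [-0.15, 0.207, 1.542, -0, 1.393, -0.15], TCP at [575.002, -0.012, 256.282] pointing down, gripper open.
Joint ranges: [-2.73, 2.73], [-0.86, 2.22], [0.23, 2.46], [-1.11, 4.25], [0.08, 2.63], [-2.82, 2.82]. Speed limits (rad/s): [2.79, 2.79, 3.14, 3.14, 3.14, 3.14].

INTERFACE

Orientations are given as a 3x3 rotation matrix whose columns are the frame's x, y, z axes.
In Python, from plant import ctrl, sensors, optics gives the robot as it stands. Calls block until the motion is done:
- ctrl.move_ptp(position, orientation): joint-space move of the TCP to a pose.
- ctrl.move_l(position, rot=None, vel=150, threshold=None): straight line of the TCP; rot=None keeps the orientation; vel is the mean speed in mm/s. With threshold (N) it stops when the force on the tool has changed by that much, and returns True; else False.
- ctrl.set_joints(angles): joint-space move.
- ctrl.gripper_to(opening, force=None): finger opening in mm; force is the grip in N (None keeps the last); returns when the fingers have stopped.
- ctrl.hold(seconds).
- ctrl.solve_ik(position, orientation): joint angles nearest the present ones, or None.
- sensors.read_state(): the state.
- optics.grab_frame(name): name is "scene" or "side" or "wrist"; returns (picture, depth): 480x640x3 uint8, red, green, blue; 480x640 float32, mm along the optical axis (not along the pixel's ray), 0 where there is no reading.
- optics.camera_params(name): a dict with "mtx" (3x3 intrinsics, pixels), "R" (3x3) and "t" (3): a world point X has camera coordinates R X + t; the wrist camera has in their place "T_tool_cam" (4x4, takes a point from camera to tool coordinates, whose origin is the TCP and whose axes are the flange's). Camera axes: x right, y down, z forward; pixel columns grow to the right and rows downward; lengths in mm; the calibration is good to about 2 mm. A picture is of the moment at which its call begins: read the wrist's pose just before it. camera_params takes no time and is no camera call.
A pose or a line that the arm cannot do raises ctrl.MotionError and nothing moves.
- ctrl.finish_job(): hands the job in, once; it reports no verdict.
The state is a dict: "t": time; "q": joint angles; "qvel": joint speeds; "tau": joint torques, N m; "eef_pos": TCP position; "eef_rot": TCP orientation; "force": force on the tool from outside, world axes, zero at the start; "wrist_torque": the same for the moment, N m; "grip_width": finger opening in mm.
Only numpy, scipy, OpenCV 4.12 (cv2) and the standard library are available. Lean on these libraries where they do the work, as an engineer would, in place of code of your own. Each camera call takes 0.05 s, during which the arm holds its last target. There are 200 camera calls.

## Working session

There is one attempt and no reset: what is moved stays moved. The work goes in short steps, each a Python script; the robot and the scene stay as the last script left them, time stands still between calls to the robot, and variables do not carry over. Pictures are saved under pics/ and viewed, about 8 in all and at most 12, crops included, and the job is handed in when it is done.

```bash
ls; mkdir -p pics; python3 - <<'E'
from plant import ctrl, sensors, optics
import cv2,numpy as np
for n in("scene","side"):
    p,d=optics.grab_frame(n); cv2.imwrite(f"pics/{n}0.png",p[:,:,::-1]); np.savez(f"pics/{n}0.npz",p=p,d=d)
    c=optics.camera_params(n); print(n,c["mtx"].tolist(),(-c["R"].T@c["t"]).round(1),c["R"][2].round(2))
print(ctrl.tcp_to_tips, sensors.read_state()["t"])
E
```

```text
pics
scene [[516.5538680620479, 0.0, 316.81930951885016], [0.0, 516.5538680620479, 237.39758619835047], [0.0, 0.0, 1.0]] [1096.7  356.8  979.9] [-0.51 -0.35 -0.79]
side [[570.0122375785556, 0.0, 310.938713209942], [0.0, 570.0122375785556, 250.92351781242473], [0.0, 0.0, 1.0]] [-182.5 -837.4  864.7] [ 0.53  0.64 -0.56]
25.0 0.1
```

View pics/scene0.png

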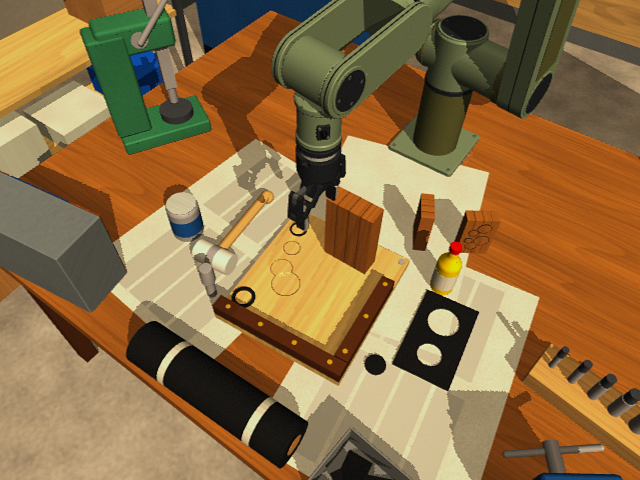

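View pics/side0.png

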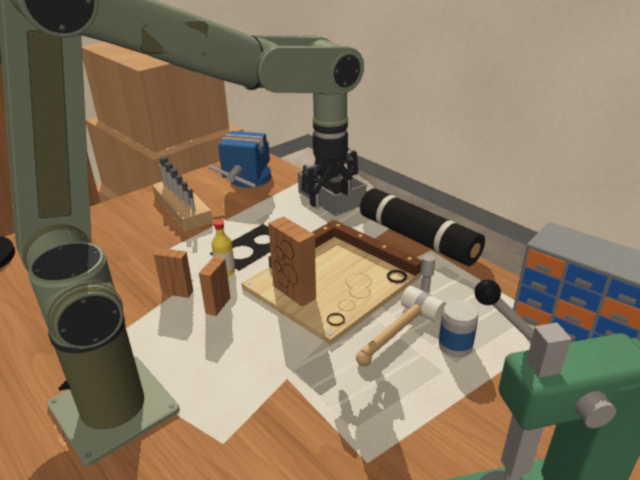

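Block candidates: standing on the board at scene (353,232) / side (292,262), which shows ring scars facing the robot. The look-alikes stand off the board at scene (424,222) and (478,230). I choose the one on the board and check its size from depth, plus one close crop.

```bash
cat > h.py <<'E'
import numpy as np, cv2
from plant import ctrl, sensors, optics
def cloud(n,p,d):
    c=optics.camera_params(n); v,u=np.mgrid[:480,:640]; K=c["mtx"]
    pc=np.stack([(u-K[0,2])/K[0,0]*d,(v-K[1,2])/K[1,1]*d,d],-1)
    return (pc-c["t"])@c["R"]
def rect(P): 
    return cv2.minAreaRect(P[:,:2].astype(np.float32))
E
python3 - <<'E'
from h import *
for n in("scene","side"):
    f=np.load(f"pics/{n}0.npz");p,d=f["p"],f["d"];W=cloud(n,p,d)
    hsv=cv2.cvtColor(p,cv2.COLOR_RGB2HSV)
    z=W[...,2]; ok=(d>0)
    roi=np.zeros((480,640),bool)
    if n=="scene": roi[180:390,205:412]=1
    else: roi[210:345,235:425]=1
    def big(m):
        k,l,s,_=cv2.connectedComponentsWithStats(m.astype(np.uint8)); i=1+np.argmax(s[1:,4]); return l==i
    t=big(ok&roi&(abs(z-198)<6)); print(n,"top",t.sum(),rect(W[t]),np.median(z[t]))
    s=big(ok&roi&(abs(z-50)<5)&(hsv[...,2]<130)); P=W[s]; print("strips",s.sum(),np.median(P[:,2]),rect(P))
    b=big(ok&roi&(abs(z-18)<5)); print("board",b.sum(),np.median(z[b]),rect(W[b]))
    # split the L: angle from rect of board
    np.savez(f"pics/{n}m.npz",t=W[t],s=P,b=W[b])
p=np.load("pics/side0.npz")["p"]; cv2.imwrite("pics/crop.png",cv2.resize(p[200:350,140:440,::-1],None,fx=2.6,fy=2.6,interpolation=cv2.INTER_CUBIC))
E
```

```text
scene top 945 ((479.56842041015625, 26.8754940032959), (111.12030792236328, 48.77202224731445), 89.93295288085938) 197.48502342240144
strips 3434 49.703491172949654 ((635.5206298828125, 14.88092041015625), (249.76617431640625, 300.8845520019531), 5.152394771575928)
board 11606 17.716770416263113 ((566.8635864257812, 8.289871215820312), (299.7119445800781, 301.1610107421875), 4.958311080932617)
side top 661 ((476.7157897949219, 27.262847900390625), (115.50518035888672, 49.59312438964844), 89.83888244628906) 200.00218953660308
strips 884 51.68108842154542 ((706.2030029296875, 20.91650390625), (108.68795776367188, 299.5027160644531), 5.923407554626465)
board 6846 20.196281841121667 ((580.7532958984375, 11.921112060546875), (338.3603210449219, 306.2373352050781), 5.058926105499268)
```

View pics/crop.png

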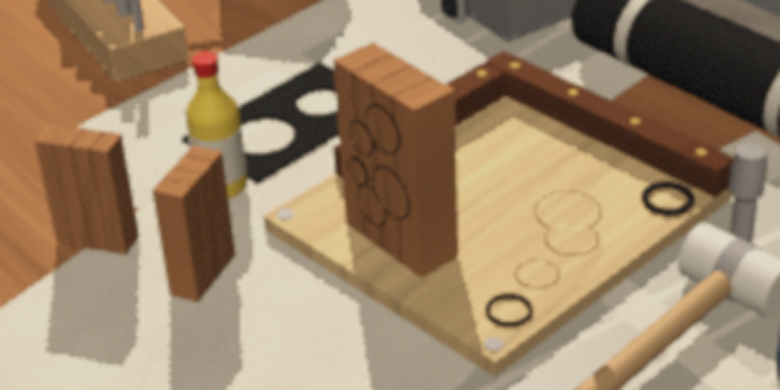

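The crop shows that the chosen block carries the scars on the robot-facing side. Its top, about 111×47 mm at z≈198, matches the description. Next I refine the board frame from the strip edges.

```bash
python3 - <<'E'
from h import *
a=np.deg2rad(5.0);U=np.array([np.cos(a),np.sin(a)]);V=np.array([-U[1],U[0]])
for n in("scene","side"):
    m=np.load(f"pics/{n}m.npz"); print(n)
    for k in "sb":
        P=m[k][:,:2];u=P@U;v=P@V
        f=lambda x:np.percentile(x,[1,5,50,95,99]).round(1)
        if k=="s":
            # fence: per-v bins u edges ; stop: per-u bins v edges
            for lo in range(-120,120,40):
                q=(v>lo)&(v<lo+40)&(u>640)
                if q.sum()>20: print("fence v",lo,f(u[q]))
            for lo in range(510,720,40):
                q=(u>lo)&(u<lo+40)&(v>50)
                if q.sum()>20: print("stop u",lo,f(v[q]))
        else:
            for lo in range(-120,80,40):
                q=(v>lo)&(v<lo+40)
                print("board v",lo,f(u[q]))
            for lo in range(450,700,60):
                q=(u>lo)&(u<lo+60); print("board u",lo,f(v[q]))
    t=m["t"]; print("top",np.percentile(t,[1,3,97,99],axis=0).round(1).tolist())
E
```

```text
scene
fence v -120 [727.4 728.9 743.3 756.9 757.9]
fence v -80 [727.2 728.8 743.4 757.4 758.2]
fence v -40 [727.4 728.5 743.4 757.1 758.4]
fence v 0 [726.9 728.5 743.3 757.  758.2]
fence v 40 [657.3 718.8 743.  756.9 758. ]
fence v 80 [641.8 646.9 699.6 753.6 756.9]
stop u 510 [ 79.4  80.7  94.7 108.4 109.3]
stop u 550 [ 79.6  80.6  94.9 108.5 109.4]
stop u 590 [ 79.6  80.8  94.5 108.4 109.5]
stop u 630 [ 79.6  80.7  94.8 108.3 109.4]
stop u 670 [ 79.6  80.8  94.8 108.6 109.5]
stop u 710 [ 50.5  53.6  87.7 108.1 109.4]
board v -120 [431.6 458.1 593.3 702.4 711.3]
board v -80 [498.4 507.  612.4 704.  711.5]
board v -40 [502.5 511.3 614.9 704.2 711.6]
board v 0 [426.1 507.  612.7 703.9 711.7]
board v 40 [420.7 432.9 574.9 701.1 711.1]
board u 450 [-188.6 -180.4  -77.3   98.6  107.8]
board u 510 [-187.5 -176.7  -53.2   61.    70.8]
board u 570 [-187.6 -176.4  -52.2   61.1   70.5]
board u 630 [-187.8 -174.6  -50.4   61.    70.9]
board u 690 [-187.4 -174.3  -48.7   61.4   71.1]
top [[457.0, -24.9, 192.5], [458.1, -19.8, 193.3], [502.3, 80.4, 200.3], [503.0, 81.8, 200.8]]
side
fence v -120
[... 230 characters left out ...]
699.9 749.4 754.2]
stop u 630 [78.6 78.8 83.2 96.4 99. ]
stop u 670 [ 78.8  80.1  86.2 102.6 105.7]
stop u 710 [ 50.7  52.6  80.  105.3 109.5]
board v -120 [415.2 422.6 550.4 709.  725.1]
board v -80 [415.  421.1 573.1 712.3 724.9]
board v -40 [414.6 418.8 600.8 713.6 726.4]
board v 0 [414.  417.8 620.  715.7 726.1]
board v 40 [414.2 416.8 628.1 718.8 726.6]
board u 450 [-189.9 -186.7 -105.6   99.4  109.5]
board u 510 [-189.9 -187.3 -115.3  -32.7  -12.6]
board u 570 [-189.1 -184.3  -89.    23.4   45.1]
board u 630 [-189.  -183.3  -64.9   62.3   79.6]
board u 690 [-189.4 -186.7  -61.8   68.7   81. ]
top [[453.7, -28.9, 192.2], [454.2, -27.6, 193.1], [498.2, 79.5, 202.8], [500.1, 82.7, 203.2]]
```

```bash
cat >> h.py <<'E'
A=np.deg2rad(5.0); U=np.array([np.cos(A),np.sin(A),0]); V=np.array([-np.sin(A),np.cos(A),0]); Z=np.array([0,0,1.])
def P(u,v,z): return u*U+v*V+z*Z
def down(ang):  # tool z down, jaws (tool y) along world direction ang+90deg (mod pi)
    x=np.array([np.cos(ang),np.sin(ang),0]); return np.column_stack([x,np.cross(-Z,x),-Z])
def st(): 
    s=sensors.read_state(); return s["eef_pos"].round(1) if hasattr(s["eef_pos"],'round') else np.round(s["eef_pos"],1), np.round(s["force"],1), round(s["t"],2)
def snap(n,f):
    p,d=optics.grab_frame(n); cv2.imwrite(f"pics/{f}.png",p[:,:,::-1]); np.savez(f"pics/{f}.npz",p=p,d=d)
E
python3 - <<'E'
from h import *
s=sensors.read_state(); print(np.round(s["eef_rot"],2).tolist(), s["force"])
ctrl.gripper_to(70)
R=down(0)
ctrl.move_l([420,27,262],R,vel=200)
ctrl.move_l([420,27,190],vel=120); print(st(),sensors.read_state()["grip_width"])
ctrl.move_l([438,27,190],vel=60); print(st())
for x in range(444,510,6):
    ctrl.move_l([x,27,190],vel=40); print(st())
ctrl.hold(0.5)
snap("side","tip"); print(st())
E
```

```text
[[-0.0, 1.0, -0.0], [1.0, 0.0, 0.0], [0.0, -0.0, -1.0]] [-0.05484089 -0.08377102  1.10365325]
(array([420.5,  26.9, 190.5]), array([ 1.1, -0. ,  0.5]), 2.88) 69.74871426227057
(array([438.5,  27. , 190.2]), array([-0.3, -0.4,  0.7]), 3.33)
(array([444.1,  27. , 189.9]), array([-0.1, -0. , -0.3]), 3.62)
(array([450. ,  27. , 189.9]), array([-0.8,  0.7, -0.6]), 3.92)
(array([456.3,  27. , 190. ]), array([-1. , -0.9,  0.4]), 4.22)
(array([462.3,  27. , 190.1]), array([-0.2, -0.6,  0.5]), 4.53)
(array([468.3,  27. , 190. ]), array([-0.7, -0.3, -0.4]), 4.83)
(array([474.4,  27. , 190.1]), array([-0. ,  0. , -0.4]), 5.12)
(array([480.3,  27. , 190. ]), array([-0.3, -0.7, -0.1]), 5.42)
(array([486.3,  27. , 190.1]), array([ 0.1, -0.3, -0.5]), 5.72)
(array([492.3,  27. , 190. ]), array([ 1. , -0.3,  0.2]), 6.03)
(array([498.3,  27. , 190. ]), array([ 0.5, -0.2, -0.6]), 6.33)
(array([504.3,  27. , 190. ]), array([-0.8, -0.3,  0.2]), 6.62)
(array([504.,  27., 190.]), array([-0.4, -1.1,  0.9]), 7.17)
```

View pics/tip.png

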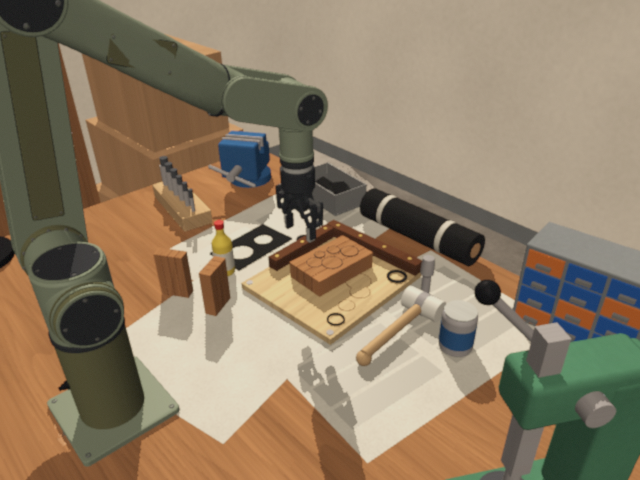

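The block lies flat at (332,262), scars up, and the rings (336,319) and (397,276) are undisturbed. Now I measure its pose.

```bash
cat >> h.py <<'E'
def blk(n,f):
    snap(n,f); q=np.load(f"pics/{f}.npz"); W=cloud(n,q["p"],q["d"])
    z=W[...,2]; u=W@U; v=W@V
    m=(q["d"]>0)&(abs(z-63-(2 if n=="side" else 0))<5)&(u>450)&(u<740)&(v>-110)&(v<95)
    k,l,s,_=cv2.connectedComponentsWithStats(m.astype(np.uint8)); m=l==1+np.argmax(s[1:,4])
    c,w,a=cv2.minAreaRect(np.stack([u[m],v[m]],-1).astype(np.float32)); print(n,"centre uv",np.round(c,1),"size",np.round(w,1),"ang",round(a,2),m.sum(),"z",np.median(z[m]).round(1),"u",np.percentile(u[m],[1,99]).round(1),"v",np.percentile(v[m],[1,99]).round(1))
E
python3 - <<'E'
from h import *
blk("scene","s1"); blk("side","d1")
E
```

```text
scene centre uv [602.3 -25.5] size [112.1 183.1] ang 85.36 3821 z 63.0 u [513.9 692.7] v [-82.4  32.1]
side centre uv [599.8 -23.4] size [118.  185.3] ang 84.56 1959 z 65.6 u [507.6 688.5] v [-83.3  33.4]
```

```bash
cat >> h.py <<'E'
def f(d,n=4):
    r=[]
    for _ in range(n): ctrl.hold(0.02); r.append(-np.dot(sensors.read_state()["force"],d))
    return float(np.mean(r))
def press(p,d,target,step,maxd,f0=0):
    """creep from p along d until push force reaches target; then hold."""
    s=0;log=[];prev=0
    while s<maxd:
        st_=step if prev<8 else step/3
        s+=st_; ctrl.move_l(p+s*d,vel=12); x=f(d)-f0; log.append((round(s,1),round(x,1))); prev=x
        if x>target: break
    print(log[-14:])
    h=[]
    for _ in range(8): h.append(round(f(d)-f0,1))
    print("hold",h); return s
E
python3 - <<'E'
from h import *
R=down(A+np.pi/2)
ctrl.move_ptp(P(602,-118,200),R); ctrl.gripper_to(85)
ctrl.move_l(P(602,-118,52),vel=150); f0=f(V,8); print(st(),f0)
print(ctrl.move_l(P(602,-96,52),vel=40,threshold=20))
for v in range(-92,-52,4):
    if ctrl.move_l(P(602,v,52),vel=40,threshold=15): print("stop",v);break
    print(v,round(f(V)-f0,1),end="; ")
print(st()); blk("scene","s2")
E
```

```text
(array([611.1, -65.4,  53.5]), array([0. , 0.3, 0.5]), 10.42) 0.06526696420693154
False
-92 -0.2; -88 1.5; -84 1.6; -80 2.1; -76 2.3; -72 2.2; -68 3.0; -64 2.5; -60 2.3; -56 2.6; (array([604.6,  -3.1,  52. ]), array([ 0.3, -2.2,  1.9]), 14.28)
scene centre uv [598.    6.3] size [183.5 119. ] ang 0.09 3945 z 63.0 u [510.5 688.3] v [-44.7  64.8]
```

```bash
python3 - <<'E'
from h import *
if not ctrl.move_l(P(602,-46,52),vel=25,threshold=8):
    p=np.array(sensors.read_state()["eef_pos"]); print(st())
    press(P(602,-46,52),V,13.5,0.4,14)
print(st()); 
E
```

```text
(array([603.7,   7. ,  52. ]), array([ 0.8, -4.5,  0.9]), 14.88)
[(6.3, 9.4), (6.4, 9.8), (6.5, 9.8), (6.7, 10.3), (6.8, 10.7), (6.9, 10.7), (7.1, 11.8), (7.2, 11.8), (7.3, 12.3), (7.5, 12.6), (7.6, 12.9), (7.7, 12.9), (7.9, 13.1), (8.0, 13.8)]
hold [14.1, 14.2, 14.0, 14.2, 14.0, 13.9, 13.8, 13.8]
(array([603.5,  11.2,  52.1]), array([  0.5, -14.2,  -0.6]), 24.92)
```

```bash
python3 - <<'E'
from h import *
c=P(602,-46,52)
ctrl.move_l(P(602,-60,52),vel=50); ctrl.move_l(P(602,-75,190),vel=150)
ctrl.move_ptp(P(482,23.5,170),down(A)); ctrl.gripper_to(50)
blk("scene","s3")
ctrl.move_l(P(482,23.5,52),vel=150); f0=f(U,8); print(st(),f0)
print(ctrl.move_l(P(496,23.5,52),vel=40,threshold=20))
for i,u in enumerate(range(500,530,4)):
    if ctrl.move_l(P(u,23.5+.2*(i),52),vel=30,threshold=15): print("stop",u);break
    print(u,round(f(U)-f0,1),end="; ")
print(st()); blk("scene","s4")
E
```

```text
scene centre uv [598.8  24.4] size [183.1 111.2] ang 0.09 3955 z 63.0 u [510.2 688.6] v [-29.6  78.9]
(array([479.3,  65.4,  53.2]), array([-0. , -1. ,  1.2]), 29.65) -0.03334818682814622
False
500 5.1; 504 4.8; 508 2.9; 512 2.6; 516 3.6; 520 3.8; 524 4.2; 528 3.8; (array([523.9,  70.8,  52. ]), array([-4.1, -2.8, -0.3]), 32.95)
scene centre uv [621.5  24. ] size [111.6 200. ] ang 89.92 4165 z 63.0 u [540.9 719.8] v [-29.5  78.9]
```

```bash
python3 - <<'E'
from h import *
press(P(528,25,52),U,14.5,0.6,16,-0.03)
print(st())
ctrl.move_l(P(520,25,52),vel=40); ctrl.move_l(P(500,25,180),vel=150)
blk("scene","s5"); snap("side","d5"); print(st())
E
```

```text
[(8.2, 10.1), (8.4, 10.7), (8.6, 8.7), (8.8, 9.6), (9.0, 9.9), (9.2, 10.4), (9.4, 10.6), (9.6, 11.5), (9.8, 11.9), (10.0, 12.3), (10.2, 13.3), (10.4, 13.9), (10.6, 14.1), (10.8, 15.2)]
hold [14.6, 15.1, 14.9, 15.1, 14.6, 14.3, 15.0, 15.0]
(array([530.9,  71.4,  52. ]), array([-14.7,  -4.2,  10.8]), 48.1)
scene centre uv [637.4  23.9] size [183.7 111.6] ang 0.02 4185 z 63.0 u [549.2 726.8] v [-29.6  79.1]
(array([495.1,  68.5, 178.6]), array([-0.1,  0. , -0.7]), 49.83)
```

```bash
python3 - <<'E'
import cv2,numpy as np
a=cv2.imread("pics/s5.png")[170:390,200:500]; cv2.imwrite("pics/s5c.png",cv2.resize(a,None,fx=2.6,fy=2.6,interpolation=cv2.INTER_CUBIC))
E
```

```text
(no output)
```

View pics/s5c.png

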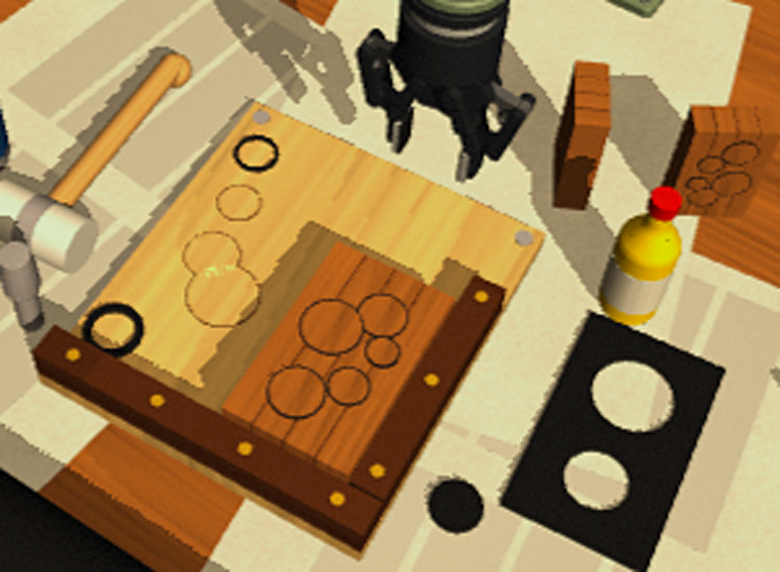

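The block sits square in the corner (far edge u≈726.8, side v≈79.1, angle 0.02°) and the bystanders are in place. During the end press, though, the tool also bore down with 10.8 N. The extra friction may have taken much of the 15 N push, so I press the end again with the vertical load servoed out.

```bash
python3 - <<'E'
from h import *
ctrl.move_l(P(518,24.5,54),vel=170); ctrl.move_l(P(533,24.5,54),vel=40,threshold=10)
u,z,v=533,54,24.5;log=[];n=0;F=np.zeros(3)
while n<5 and sensors.read_state()["t"]<64:
    push=-F@U
    if push<16: u+=0.7 if push<10 else 0.35; n=0
    else: n+=1
    z+=np.clip(0.12*F[2],-.6,.6); v+=np.clip(0.08*(F@V),-.3,.3)
    ctrl.move_l(P(u,v,z),vel=12)
    r=[]
    for _ in range(4): ctrl.hold(.02); r.append(sensors.read_state()["force"])
    F=np.mean(r,0); log.append((round(-F@U,1),round(F@V,1),round(F[2],1)))
print(log[-16:],u,v,z,st())
ctrl.move_l(P(u-14,24.5,z),vel=60); ctrl.move_l(P(500,25,180),vel=170)
blk("scene","s6"); print(st())
E
```

```text
[(np.float64(13.6), np.float64(-0.6), np.float64(1.5)), (np.float64(13.8), np.float64(-0.6), np.float64(0.9)), (np.float64(14.4), np.float64(0.0), np.float64(1.2)), (np.float64(15.6), np.float64(-0.0), np.float64(1.6)), (np.float64(15.6), np.float64(-0.6), np.float64(1.8)), (np.float64(16.2), np.float64(-0.5), np.float64(1.6)), (np.float64(15.5), np.float64(-0.4), np.float64(0.2)), (np.float64(16.4), np.float64(-0.1), np.float64(0.7)), (np.float64(16.6), np.float64(-0.6), np.float64(0.1)), (np.float64(15.7), np.float64(-0.2), np.float64(0.5)), (np.float64(17.1), np.float64(-0.3), np.float64(1.3)), (np.float64(16.2), np.float64(0.1), np.float64(-0.5)), (np.float64(16.6), np.float64(-0.2), np.float64(0.1)), (np.float64(16.3), np.float64(-0.1), np.float64(0.5)), (np.float64(16.9), np.float64(0.4), np.float64(-0.4)), (np.float64(16.1), np.float64(0.1), np.float64(-0.1))] 545.2500000000008 23.41790070398068 58.894092156780275 (array([531. ,  70.9,  54.1]), array([-16.1,  -1.3,  -0.7]), 61.39)
scene centre uv [637.   24.3] size [183.6 111.7] ang 0.23 4197 z 63.0 u [549.4 726.9] v [-29.6  78.9]
(array([495.2,  68.5, 178.7]), array([-0. , -0.4, -0.1]), 62.71)
```

```bash
python3 -c "
from h import *
ctrl.finish_job(); print(st())"
```

```text
the job is handed in; nothing more can be done
the job is handed in; nothing more can be done
```

The block lies flat, scarred face up, square and tight in the corner. I handed the job in at about 62.7 s of the 72 s allowed. No verdict is reported, so what follows rests on my own measurements.

**What I did:**
1. I tipped the block over towards the end fence with a slow push near its top, without gripping or lifting it.
2. I slid it sideways with both fingers on its long side, which also squared it. Then I leaned on it against the side stop at about 14 N, held for 0.6 s. Sliding took about 2.5 N of that.
3. I pushed it along the stop to the end fence and leaned on it at about 15 N. During that press the tool also bore down with about 11 N, so the fence may have felt well under 15 N. I therefore repeated it at about 16 N with almost no downward or sideways force. Less 3–4 N of friction, that leaves about 12–13 N on the fence.

**Last checks, after letting go:**
- **End fence:** the block's far edge is within about 1 mm of where the scene camera sees the fence face. The side camera put the fence face about 4 mm nearer, and I did not resolve this. I relied on the push forces and on the block not moving any further in the second press.
- **Side stop:** the block's side is within about 1 mm of the stop face, and its position did not change after the side press.
- **Squareness:** off by about 0.2° (0.004 rad).
- **Bystanders:** the ones visible in the last scene crop, before the second press, looked undisturbed. I did not measure them or look at them again after that press. The tin was mostly outside that crop.

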